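Clamp a heat sink's spring arm with self-closing tweezers

ROBOT

A 6-joint arm with a two-finger parallel gripper is mounted at the origin on the work surface. World frame = base frame: x ahead of the robot, y to its left, z up, the work surface at z = 0. Lengths are in mm, angles in rad, forces in N, time in s.
With the tool pointing down it reaches from about 275 to 1000 mm from the base axis. Payload 8.4 kg.
Tool frame: the origin (TCP) lies at the very end of the fingers, on their centre line; the grasp point (between the pads) lies 19 mm behind it; z points along the fingers, y is the direction in which the jaws open and shut (so a half turn about z gives the same grasp; the last joint's range is limited). The gripper opens to 85 mm and grips with 20 to 120 N. Pads are 22 mm wide; open, the fingers measure 114 mm over their backs; the gripper's body (76 mm by 85 mm) begins 54 mm behind the grasp point. The pads swing forward as they close: fully open they stand 13 mm farther back than shut.
Start: joints at [1.193, 0.353, 1.633, -0, 1.155, -0.002], TCP at [229.384, 581.387, 231.281] pointing down, gripper open.
Joint ranges: [-2.63, 2.63], [-0.92, 2.1], [0.06, 2.66], [-1.3, 4.44], [0, 2.69], [-3.02, 3.02]. Speed limits (rad/s): [2.22, 2.22, 2.79, 3.14, 3.14, 3.14].

INTERFACE

Orientations are given as [roll, pitch, yaw] about the fixed x, y, z axes, in that order (R = Rz(yaw) Ry(pitch) Rx(roll)).
In Python, from rig import r gives the robot as it stands.
- The arm moves only by the tool move_arm, never from a script. Its argument "increments" is a list of rows, each an object of numbers: "tx", "ty", "tz": the shift along the tool's x, y, z in cm; "rx", "ry", "rz": the turn, a rotation vector about the tool's x, y, z in degrees; "gripper": the gripper's target within -1 to 1 (fully open at 1, half-way at 0, shut at -1). A call has 1 to 12 rows; each row shifts and turns the commanded pose from where the row before left it, along the tool's axes as they then stand; what a row does not reach is not made up. A row lasts 1/10 s, in which the tool goes at most 50 mm and 8.59 degrees, less where a joint would pass 70% of its speed; a pose out of reach is approached as far as the arm can. A call is refused whole if a number of a shift passes 5 or a number of a turn 8.59, either way. A call with a gripper value outside its range is refused whole. The fingers move at their own pace and stop on an object; "squeeze" is the grip in N (left out, the last holds). Time passes only in rows, so rows that do not move let the fingers close. It gives the time, the measured TCP pose, the force and the opening at its end, in the units of the state.
- r.sense(): the state, without advancing time (a new reading comes with each control period).
- r.grab_frame(name): name is "scene" or "top"; returns (picture, depth): 420x560x3 uint8, red, green, blue; 420x560 float32, mm along the optical axis (not along the pixel's ray), 0 where there is no reading.
- r.camera_model(name): a dict with "fx", "fy", "cx", "cy" (pixels), "k1" (the pictures are not rectified: a ray, as slopes to the right and down, at radius r is drawn at 1 + k1 r^2 times it, then the intrinsics apply), "R" (3x3) and "t" (3): a world point X has camera coordinates R X + t. Camera axes: x right, y down, z forward; pixel columns grow to the right and rows downward; lengths in mm; the calibration is good to about 2 mm. A picture is of the moment at which its call begins. camera_model takes no time and is no camera call.
- r.sign_off(): hands the job in, once; it reports no verdict.
Trained networks look in the newest picture that a camera, given by its name, has taken for a name from the list of things; names that differ only in an ending like _2 or _b are one class to them, and where a whole thing is asked for, a point or a joint stands for the part that bears it (a point fixed in the world has none). Each returns a list of dicts, best first, with "confidence" (0 to 1); they miss things now and then, are a little off and sometimes report something else, mostly with a low value. They report only what shows in the picture. A call takes as long as a camera call. They do not tell look-alikes from the thing itself.
- r.cut_out(query, camera): "mask" (420x560 bool, what is visible of it) and "bbox" ([left, top, right, bottom] in pixels, round what is visible of it).
- r.place_of(query, camera): "location" ([row, column] in pixels: a listed point, or the origin of a listed thing).
The state is a dict: "clock": time; "qpos": joint angles; "qvel": joint speeds; "joint_efforts": joint torques, N m; "eef_pos": TCP position; "tcp_rot": TCP orientation; "contact_force": force on the tool from outside, world axes, zero at the start; "wrist_torque": the same for the moment, N m; "opening": opening from 0.0 (shut) to 1.0 (fully open).
Only numpy, scipy, OpenCV 4.12 (cv2) and the standard library are available. Lean on these libraries where they do the work, as an engineer would, in place of code of your own. Each camera call takes 0.05 s, during which the arm holds its last target. There are 200 camera calls.

TASK

The heat sink on the little board has been glued and must stay pressed while the glue sets: squeeze the self-closing tweezers open, lift them out of their stand, and with their open jaws straddling the post in the board holder press the raised spring arm down with the foot between the jaws until you feel it stop firmly on the post, never pressing with more than 15 N. Then let the tweezers close so that they grip the post and stay there upright, holding the arm down by themselves, and take the hand away; leave the things lying around alone.

Things in the scene. Friction and masses are not known exactly. Their poses are not given: they have to be found in the camera images.
- tweezers_grip (a point): Centre between the two black handle pads of upright self-closing steel tweezers (tips down, 80 g). z up along the tool; y is the line along which the handles are squeezed and the jaws open. Pads: 16 mm wide (x), 14 mm up and down from here, 40 mm over their outsides at rest, 30 mm at the end stop (jaws then 24 mm apart), about 17 N to squeeze. Top of tool 44 mm above here.
- tweezers_foot (a point): Underside of the tweezers' foot, a rigid round bar (8 mm long in y, radius 4 mm) on the tool's spine between the jaws, 54 mm below the grip point. The jaws (10 mm wide in x, 4 mm thick) reach from 6 mm above here to the tips 24 mm below. Released, the spring shuts them with about 5 N.
- tweezers: The same tweezers; origin midway between the tips, 78 mm below the grip point, z up along the tool. Two side wings (9.5 to 22 mm either side in x, 6 mm thick in y, 30 to 54 mm above the tips) stand in the stand's slots.
- jaw_l (a joint): angle of one arm of the tweezers about the hinge at their top: 0 shut, 0.115 rad squeezed fully open; with the jaws shut on the post the two arms add up to about 0.09 rad (0.046 each if centred)
- jaw_r (a joint): the same for the other arm
- stand: Black plastic stand of the tweezers, fixed, 84 x 56 mm, 69 mm tall; origin at the centre of its underside on the table. Two uprights along its x axis have slots 24 mm deep that hold the tweezers' wings with 0.8 mm of play: the tool comes out straight up, by 30 mm or more. In the stand the grip point is 93 mm above the table.
- post_foot (a point): Point on the table straight below the steel post of the board holder. x points from heat sink to post along the spring arm; y, across the arm, is the line along which the jaws must close. Post 12 mm (x) by 10 mm (y), standing 34 mm above the green board. The board's height is set by hand and not measured: the post's top is anywhere from 74 to 98 mm above the table.
- spring_arm (a joint): Angle of the heat sink's steel spring arm, 8 mm wide, 3 mm thick, hinged 70 mm from the post (towards -x), ending 8 mm past the post's axis. 0: flat on the post's top; 0.30 rad: sprung up, its end about 24 mm over the post. Pushed down at the post it resists with about 1 N raised and about 2.5 N when down, then stops hard on the post.
- holder: the board holder, fixed, with a 140 x 70 mm grey foot, carrying the platform, board, heat sink (40 x 40 mm, its top 11 mm below the post's), post and spring arm; origin on the table straight below the post
- pulp_tray: bystander: loose piece of moulded pulp tray, 70 x 50 x 38 mm; origin at the centre of its underside
- speaker: bystander: grey round smart speaker, 96 mm across, 42 mm high; origin at the centre of its underside
- screwdriver: bystander: screwdriver lying on the desk
- screw_jar: bystander: small jar, 44 mm across, 50 mm high; origin at the centre of its underside
There are look-alikes about, which are no part of the job. Of the things that look like the holder, the larger one is meant.

How it is judged:
By the outcome, as a careful person would: the job done as asked, in the order asked, and still so for the second after the job is handed in, with the robot touching nothing.
It also fails if it takes over 40 s, if anything falls off the work surface, if the arm or the gripper's body presses on something with over 40 N, if the wrist force passes 120 N, or if a joint passes its speed limit or range.

## Working session

There is one attempt and no reset: what is moved stays moved. The work goes in short steps, Python scripts to look and compute and a tool call to move; the robot and the scene stay as the last step left them, time stands still between calls to the robot, and variables do not carry over. Pictures are saved under pics/ and viewed, about 8 in all and at most 12, crops included, and the job is handed in when it is done.

Besides the shell and the picture viewer there is one more tool, called after "Call:" in YAML: its name, and indented under it one key for each argument. move_arm: Moves the arm, as the interface text tells. Its arguments: {"type":"object","properties":{"increments":{"type":"array","items":{"type":"object","properties":{"tx":{"type":"number"},"ty":{"type":"number"},"tz":{"type":"number"},"rx":{"type":"number"},"ry":{"type":"number"},"rz":{"type":"number"},"gripper":{"type":"number"}}}},"squeeze":{"type":"number"}},"required":["increments"]}

```bash
mkdir -p pics; ls
cat > h.py <<'E'
import numpy as np, cv2
from rig import r
def rays(name,pts):
    m=r.camera_model(name); 
    p=np.array(pts,float).reshape(-1,2)
    x=np.stack([(p[:,0]-m['cx'])/m['fx'],(p[:,1]-m['cy'])/m['fy']],1); u=x.copy()
    for _ in range(20): u=x/(1+m['k1']*(u**2).sum(1,keepdims=True))
    return np.c_[u,np.ones(len(u))],np.array(m['R']),np.array(m['t'])
def world(name,pts,d):  # pts (col,row), depth
    u,R,t=rays(name,pts); return (u*np.array(d,float).reshape(-1,1)-t)@R
def onz(name,pts,z):
    u,R,t=rays(name,pts); c=-R.T@t; w=u@R; return c+w*((z-c[2])/w[:,2])[:,None]
def proj(name,X):
    m=r.camera_model(name); c=np.array(X).reshape(-1,3)@np.array(m['R']).T+m['t']
    u=c[:,:2]/c[:,2:]; u=u*(1+m['k1']*(u**2).sum(1,keepdims=True))
    return u*[m['fx'],m['fy']]+[m['cx'],m['cy']]
def cloud(name,d):
    v,u=np.mgrid[:d.shape[0],:d.shape[1]]
    return world(name,np.c_[u.ravel(),v.ravel()],d.ravel()).reshape(d.shape+(3,))
E
cat > a.py <<'E'
from h import *
for c in ['top','scene']:
    im,d=r.grab_frame(c); cv2.imwrite(f'pics/{c}0.png',cv2.resize(im[...,::-1],(784,588),interpolation=cv2.INTER_CUBIC)); np.save(f'{c}_d.npy',d)
    C=cloud(c,d)
    for q in ['tweezers_grip','tweezers_foot','tweezers','stand','post_foot','holder','spring_arm']:
        try:
            for o in r.place_of(q,c)[:3]:
                rr,cc=o['location']; i,j=int(round(rr)),int(round(cc))
                print(c,q,round(o['confidence'],2),np.round([cc,rr]),np.round(C[i,j]) if 0<=i<420 and 0<=j<560 else '')
        except Exception as e: print(c,q,e)
    m=r.camera_model(c); print(-np.array(m['R']).T@m['t'], m['fx'])
print(r.sense())
E
python3 a.py
```

```text
pics
top tweezers_grip 0.55 [399. 237.] [ 519. -169.   90.]
top tweezers_foot 0.85 [394. 238.] [ 515. -155.  107.]
top tweezers 0.8 [389. 240.] [ 514. -151.   84.]
top stand 0.68 [390. 242.] [ 517. -167.   24.]
top post_foot 0.89 [252. 264.] [465. 110.  49.]
top post_foot 0.71 [336. 260.] [476. -54.  55.]
top post_foot 0.35 [180. 183.] [629. 265.  42.]
top holder 0.94 [331. 262.] [474. -47.  31.]
top holder 0.59 [255. 265.] [464. 105.  41.]
top spring_arm it knows: holder, post_foot, pulp_tray, screw_jar, screwdriver, speaker, stand, tweezers, tweezers_foot, tweezers_grip
[412.86287892  25.88625708 880.46149853] 420.70454619442546
scene tweezers_grip 0.53 [180. 236.] [ 503. -163.   70.]
scene tweezers_foot 0.77 [184. 253.] [ 542. -174.   70.]
scene tweezers_foot 0.68 [207. 334.] [ 685. -208.   27.]
scene tweezers 0.6 [189. 259.] [ 550. -170.   57.]
scene stand 0.55 [188. 264.] [ 550. -175.   43.]
scene post_foot 0.73 [233. 224.] [490. -47.   9.]
scene post_foot 0.57 [291. 189.] [481. 112.  13.]
scene holder 0.85 [226. 222.] [492. -62.  28.]
scene holder 0.76 [288. 187.] [470. 111.  1
[... 173 characters left out ...]
.58444818] 399.84195100195154
{'clock': 0.7, 'qpos': array([ 1.19260995e+00,  3.52984547e-01,  1.63338709e+00, -1.52466156e-05,
        1.15522539e+00, -2.39192116e-03]), 'qvel': array([ 0.00064135,  0.00038221,  0.00154649,  0.00054761,  0.00086363,
       -0.00089077]), 'joint_efforts': array([ 2.59134373e-03, -6.04995632e+01, -3.42395639e+01,  9.77578611e-05,
        1.12837519e-03,  1.90646475e-06]), 'eef_pos': array([229.3828661 , 581.38740292, 231.29615989]), 'tcp_rot': array([-3.14158824e+00,  1.39383804e-05,  2.76580435e+00]), 'contact_force': array([ 0.19709341, -0.60352949,  0.07641379]), 'wrist_torque': array([-0.02797956,  0.04064153,  0.01392979]), 'opening': 1.0036999966523876}
```

View pics/top0.png

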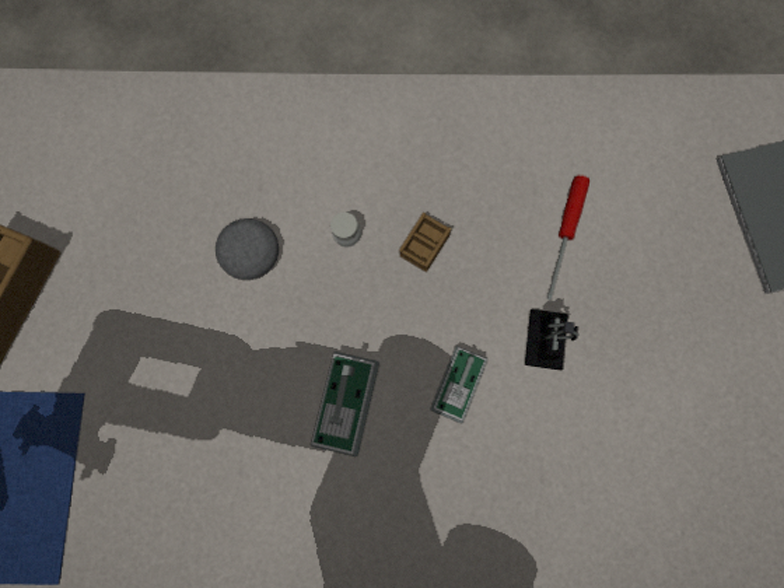

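View pics/scene0.png

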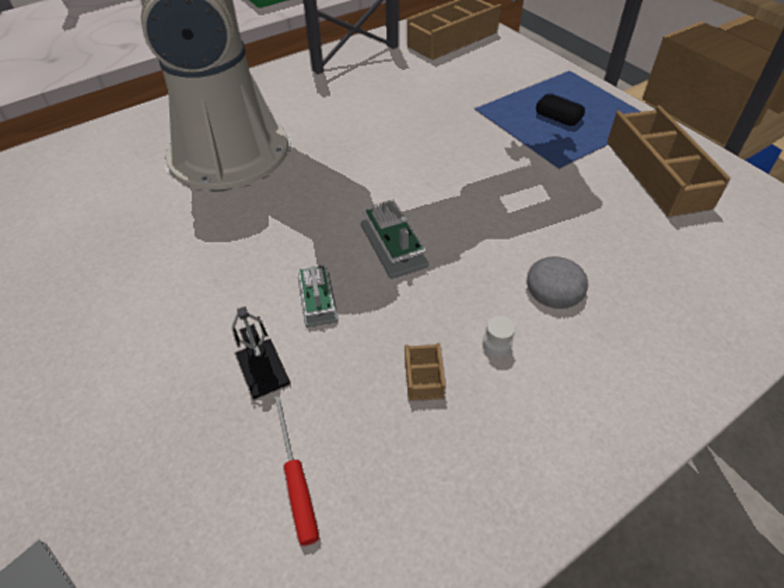

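The large holder is at about (346,404) in the 784-wide top view, with its post toward the top of the image. The tweezers in the black stand are at about (548,338), and the smaller holder at (460,383) is the decoy. Next I'll fit poses from the clouds.

```bash
cat > b.py <<'E'
from h import *
f=lambda a:np.round(a,1)
CL={}
for c in ['top','scene']:
    im,d=r.grab_frame(c); C=cloud(c,d); C[d<=0]=np.nan; CL[c]=C
    for q in ['holder','stand','tweezers']:
        for o in r.cut_out(q,c)[:2]:
            P=C[o['mask']]; P=P[np.isfinite(P).all(1)]
            print(c,q,round(o['confidence'],2),len(P),f(np.median(P,0)),'z pct',f(np.percentile(P[:,2],[2,50,80,90,99])))
P=np.r_[CL['top'].reshape(-1,3),CL['scene'].reshape(-1,3)]; P=P[np.isfinite(P).all(1)]
def rect(Q):
    (cx,cy),(w,h),a=cv2.minAreaRect(Q[:,:2].astype(np.float32)); 
    if w<h: w,h,a=h,w,a+90
    return f([cx,cy,w,h,(a+90)%180-90]),len(Q)
for c in ['top','scene']:
  P=CL[c].reshape(-1,3); P=P[np.isfinite(P).all(1)]
  H=P[(abs(P[:,0]-440)<110)&(abs(P[:,1]-110)<60)]
  hz,e=np.histogram(H[:,2],np.arange(0,140,2)); print(c,'holder',{int(a):int(b) for a,b in zip(e,hz) if b})
  print('foot+all',rect(H[H[:,2]>5]))
  S=P[(abs(P[:,0]-515)<70)&(abs(P[:,1]+160)<60)]
  hz,e=np.histogram(S[:,2],np.arange(0,150,3)); print('stand',{int(a):int(b) for a,b in zip(e,hz) if b})
  print('all',rect(S[S[:,2]>5]),'upr',rect(S[(S[:,2]>60)&(S[:,2]<74)]),'top',rect(S[S[:,2]>120]) if (S[:,2]>120).sum()>2 else '')
im,d=r.grab_frame('top'); 
a=cv2.resize(im[230:340,210:290],None,fx=5,fy=5,interpolation=cv2.INTER_CUBIC); b=cv2.resize(im[200:280,365:425],None,fx=6,fy=6,interpolation=cv2.INTER_CUBIC)
o=np.zeros((550,770,3),np.uint8); o[:550,:400]=a; o[:480,405:765]=b; cv2.imwrite('pics/crop1.png',o[...,::-1])
E
python3 b.py
```

```text
top holder 0.79 2449 [419.  118.4  41.2] z pct [ 1.5 41.2 51.1 66.3 98. ]
top holder 0.58 1232 [448.1 -38.8  29.6] z pct [ 6.1 29.6 36.  47.8 58.2]
top stand 0.92 885 [ 508.  -160.6   11.4] z pct [ 4.4 11.4 67.1 69.3 71.7]
top tweezers 0.64 240 [ 518.6 -168.4   98.2] z pct [ 22.9  98.2 131.5 136.7 138.7]
scene holder 0.91 1023 [467.4 -47.9  29.2] z pct [ 0.4 29.2 34.5 45.9 58.2]
scene holder 0.18 1273 [659.  264.4  38.5] z pct [13.5 38.5 41.4 42.2 43.5]
scene stand 0.56 1040 [ 540.1 -174.8   11.6] z pct [ 7.1 11.6 58.2 69.2 70.9]
scene tweezers 0.58 312 [ 521.8 -171.5   99.9] z pct [ -0.4  99.9 128.5 136.7 139.1]
top holder {0: 1736, 2: 518, 4: 50, 6: 6, 8: 47, 10: 129, 12: 128, 14: 33, 16: 1, 32: 1, 34: 10, 36: 87, 38: 332, 40: 626, 42: 297, 44: 52, 46: 35, 48: 61, 50: 78, 52: 20, 54: 19, 56: 15, 58: 15, 60: 31, 62: 51, 64: 61, 66: 17, 68: 3, 70: 2, 72: 3, 74: 14, 76: 15, 78: 21, 80: 20, 82: 15, 84: 15, 86: 19, 88: 10, 90: 21, 92: 15, 94: 16, 96: 16, 98: 18, 100: 6, 102: 1}
foot+all (array([435.6, 113.4, 178.2, 116.4,   2.8]), 2391)
stand {0: 1352, 3: 103, 6: 149, 9: 352, 12: 71, 15
[... 794 characters left out ...]
 8, 84: 5, 86: 5, 88: 6, 90: 9, 92: 6, 94: 7, 96: 7, 98: 7, 100: 7, 102: 1}
foot+all (array([422.2, 118.8, 142.4,  70.2,  -8. ]), 1601)
stand {0: 1513, 3: 104, 6: 89, 9: 486, 12: 104, 15: 16, 18: 10, 21: 11, 24: 10, 27: 13, 30: 9, 33: 14, 36: 11, 39: 14, 42: 12, 45: 12, 48: 17, 51: 16, 54: 20, 57: 20, 60: 21, 63: 32, 66: 80, 69: 146, 72: 8, 75: 10, 78: 10, 81: 10, 84: 10, 87: 9, 90: 14, 93: 9, 96: 8, 99: 12, 102: 6, 105: 25, 108: 10, 111: 7, 114: 13, 117: 11, 120: 9, 123: 6, 126: 13, 129: 11, 132: 8, 135: 33, 138: 11}
all (array([ 530.9, -174.5,  105.4,   60.4,   -7. ]), 1437) upr (array([ 521.2, -171.3,   62.1,   24.5,   -3.9]), 284) top (array([ 521.7, -171. ,   24.2,   15.4,   41.9]), 91)
```

View pics/crop1.png

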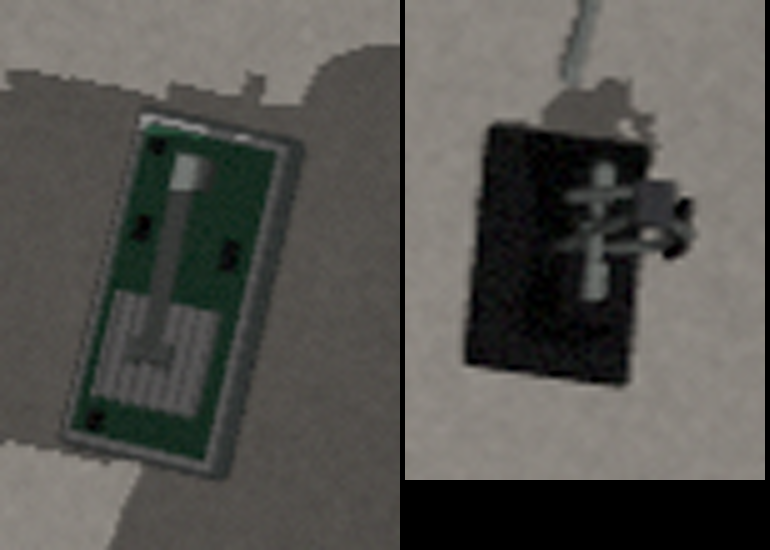

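Crop: the spring arm runs from the heat sink at (150,350) up to its bright end at (190,165). The wings of the tweezers stand at (600,165)-(592,300). I'll fit tight yaws and centres next.

```bash
cat > c.py <<'E'
from h import *
f=lambda a:np.round(a,1)
def rect(Q):
    # trim outliers by keeping largest connected blob on 3mm grid
    g=np.floor((Q[:,:2]-Q[:,:2].min(0))/3).astype(int); M=np.zeros(g.max(0)+1,np.uint8); M[g[:,0],g[:,1]]=1
    M=cv2.dilate(M,np.ones((2,2),np.uint8)); n,l=cv2.connectedComponents(M); k=l[g[:,0],g[:,1]]; Q=Q[k==np.bincount(k).argmax()]
    (cx,cy),(w,h),a=cv2.minAreaRect(Q[:,:2].astype(np.float32)); 
    if w<h: w,h,a=h,w,a+90
    p=Q[:,:2]-Q[:,:2].mean(0); v=np.linalg.svd(p,full_matrices=0)[2][0]; v*=np.sign(v[0])
    return f([cx,cy,w,h,(a+90)%180-90]),'svd',f(np.degrees(np.arctan2(v[1],v[0]))),f(Q.mean(0)),len(Q)
for c in ['top','scene']:
  im,d=r.grab_frame(c); C=cloud(c,d); P=C[d>0]; I=im[d>0].astype(int)
  box=lambda x,y,rx,ry,z0,z1: (abs(P[:,0]-x)<rx)&(abs(P[:,1]-y)<ry)&(P[:,2]>z0)&(P[:,2]<z1)
  print(c,'board',rect(P[box(420,115,100,50,36,46)]))
  print('foot+',rect(P[box(420,115,110,60,7,46)]))
  print('sink',rect(P[box(395,122,45,40,59,68)]))
  A=box(455,113,45,25,72,106); print('arm',rect(P[A]),'end',f(P[A][P[A][:,0].argsort()[-4:]]).tolist())
  print('base',rect(P[box(515,-165,60,55,6,15)]))
  g=box(519,-170,60,40,62,74)&(I.mean(1)>60); print('wing',rect(P[g]))
  print('tooltop',rect(P[box(519,-170,40,40,133,142)]), 'mid',rect(P[box(519,-170,40,40,85,107)]))
E
python3 c.py
```

```text
top board (array([420.1, 124.1, 129.4,  60.2, -11.6]), 'svd', np.float64(-11.1), array([423.4, 121.9,  40.8]), 1393)
foot+ (array([419.9, 124.1, 139.5,  69.9, -11.5]), 'svd', np.float64(-10.6), array([422. , 118.4,  35. ]), 1747)
sink (array([395.5, 128.9,  39.4,  37.9, -11.4]), 'svd', np.float64(83.9), array([393.6, 128.7,  63.5]), 165)
arm (array([439.4, 119.9,  59.3,   9.2, -12.2]), 'svd', np.float64(-12.7), array([441.2, 119.3,  90.7]), 159) end [[467.4, 109.2, 75.4], [467.5, 116.0, 99.2], [467.5, 110.3, 100.5], [469.4, 118.1, 98.0]]
base (array([ 519.4, -170.7,   84.6,   55.5,   -6.7]), 'svd', np.float64(11.6), array([ 512.7, -161.1,   10.1]), 554)
wing (array([ 507.1, -170.3,   20.7,   11.7,  -27.5]), 'svd', np.float64(-21.2), array([ 507.7, -170. ,   67.9]), 39)
tooltop (array([ 519. , -170.5,   13.2,   11.8,   -5.7]), 'svd', np.float64(-8.9), array([ 519.2, -169.8,  137. ]), 56) mid (array([ 521.1, -151.8,   15.3,    5. ,    9.5]), 'svd', np.float64(0.2), array([ 520.5, -151.9,   97. ]), 36)
scene board (array([422. , 123.4, 132. ,  60.7, -11.9]), 'svd', np.float64(1.8), arra
[... 223 characters left out ...]
398.6, 118.5,  63.2]), 85)
arm (array([441. , 119.4,  64.9,  10.3, -11.2]), 'svd', np.float64(-12.0), array([448.7, 117.6,  87.8]), 91) end [[471.2, 112.4, 74.4], [471.3, 115.0, 76.1], [471.7, 111.9, 104.4], [473.0, 113.8, 75.1]]
base (array([ 521.4, -171.4,   85.2,   56.5,   -7.3]), 'svd', np.float64(-1.8), array([ 528.1, -172.8,   10.5]), 680)
wing (array([ 516. , -169.8,   54.1,   25.2,    0.6]), 'svd', np.float64(-1.1), array([ 518.7, -170.9,   68.9]), 83)
tooltop (array([ 521. , -171.2,   14.4,   11.5,   -2.2]), 'svd', np.float64(14.0), array([ 522.2, -171.2,  136.6]), 53) mid (array([ 521.3, -189.2,   13. ,    6.1,  -10.8]), 'svd', np.float64(-9.5), array([ 522.6, -189.5,   96.6]), 31)
```

Call:
move_arm:
  increments:
    - {"rz":-7.25}
    - {"rz":-7.25}
    - {"tx":-1.9,"ty":-3.56}
    - {"tx":-1.9,"ty":-3.56}
    - {"tx":-1.9,"ty":-3.56}
    - {"tx":-1.9,"ty":-3.56}
    - {"tx":-1.9,"ty":-3.56}
    - {"tx":-1.9,"ty":-3.56}
    - {"tx":-1.9,"ty":-3.56}
    - {"tx":-1.9,"ty":-3.56}
    - {"tx":-1.9,"ty":-3.56}
    - {"tx":-1.9,"ty":-3.56}

```text
invalid input
```

Call:
move_arm:
  increments:
    - {"tx":-1.9,"ty":-3.56}
    - {"tx":-1.9,"ty":-3.56}
    - {"tx":-1.9,"ty":-3.56}
    - {"tx":-1.9,"ty":-3.56}
    - {"tx":-1.9,"ty":-3.56}
    - {"tx":-1.9,"ty":-3.56}
    - {"tx":-1.9,"ty":-3.56}
    - {"tx":-1.9,"ty":-3.56}
    - {"tx":-1.9,"ty":-3.56}
    - {"tx":-1.9,"ty":-3.56}
    - {}
    - {}

```text
invalid input
```

```bash
cat > go.py <<'E'
import sys
from h import *
from scipy.spatial.transform import Rotation as Ro
def to(x,y,z,yaw):
    s=r.sense(); R=Ro.from_euler('xyz',s['tcp_rot']).as_matrix(); T=Ro.from_euler('xyz',[np.pi,0,np.radians(yaw)]).as_matrix()
    print('t',round(s['clock'],2),'pos',np.round(s['eef_pos'],1),'rpy',np.round(np.degrees(s['tcp_rot']),2),'F',np.round(s['contact_force'],1),'op',round(s['opening'],3))
    print('rot deg (tool)',np.round(np.degrees(Ro.from_matrix(R.T@T).as_rotvec()),2),'then shift cm',np.round(T.T@(np.array([x,y,z])-s['eef_pos'])/10,2))
if __name__=='__main__': to(*map(float,sys.argv[1:5]))
E
python3 go.py 520 -171 73.5 173
cat > d.py <<'E'
from h import *
im,d=r.grab_frame('scene'); cv2.imwrite('pics/s1.png',cv2.resize(im[130:340,90:370,::-1],(784,588),interpolation=cv2.INTER_CUBIC))
E
python3 d.py
```

```text
t 1.25 pos [229.4 581.4 231.3] rpy [-180.      0.    158.47] F [ 0.3  0.4 -0.1] op 0.999
rot deg (tool) [ -0.    -0.   -14.53] then shift cm [-38.01 -71.14  15.78]
```

Call:
move_arm:
  increments:
    - {"tx":0,"ty":0,"tz":0,"rx":0,"ry":0,"rz":-7.25,"gripper":1}
    - {"tx":0,"ty":0,"tz":0,"rx":0,"ry":0,"rz":-7.25,"gripper":1}

```text
clock: 1.5
eef_pos: [229.4, 581.4, 231.3]
tcp_rot: [-3.142, 0.0, 3.024]
contact_force: [-0.0, 1.1, 0.6]
opening: 1.003
```

Call:
move_arm:
  increments:
    - {"tx":-1.9,"ty":-3.56,"tz":0,"rx":0,"ry":0,"rz":0,"gripper":1}
    - {"tx":-1.9,"ty":-3.56,"tz":0,"rx":0,"ry":0,"rz":0,"gripper":1}
    - {"tx":-1.9,"ty":-3.56,"tz":0,"rx":0,"ry":0,"rz":0,"gripper":1}
    - {"tx":-1.9,"ty":-3.56,"tz":0,"rx":0,"ry":0,"rz":0,"gripper":1}
    - {"tx":-1.9,"ty":-3.56,"tz":0,"rx":0,"ry":0,"rz":0,"gripper":1}
    - {"tx":-1.9,"ty":-3.56,"tz":0,"rx":0,"ry":0,"rz":0,"gripper":1}
    - {"tx":-1.9,"ty":-3.56,"tz":0,"rx":0,"ry":0,"rz":0,"gripper":1}
    - {"tx":-1.9,"ty":-3.56,"tz":0,"rx":0,"ry":0,"rz":0,"gripper":1}
    - {"tx":-1.9,"ty":-3.56,"tz":0,"rx":0,"ry":0,"rz":0,"gripper":1}
    - {"tx":-1.9,"ty":-3.56,"tz":0,"rx":0,"ry":0,"rz":0,"gripper":1}

```text
clock: 2.5
eef_pos: [374.8, 203.4, 231.6]
tcp_rot: [3.141, 0.001, 3.019]
contact_force: [-0.0, 0.2, 0.4]
opening: 1.002
```

Call:
move_arm:
  increments:
    - {"tx":-1.9,"ty":-3.56,"tz":0,"rx":0,"ry":0,"rz":0,"gripper":1}
    - {"tx":-1.9,"ty":-3.56,"tz":0,"rx":0,"ry":0,"rz":0,"gripper":1}
    - {"tx":-1.9,"ty":-3.56,"tz":0,"rx":0,"ry":0,"rz":0,"gripper":1}
    - {"tx":-1.9,"ty":-3.56,"tz":0,"rx":0,"ry":0,"rz":0,"gripper":1}
    - {"tx":-1.9,"ty":-3.56,"tz":0,"rx":0,"ry":0,"rz":0,"gripper":1}
    - {"tx":-1.9,"ty":-3.56,"tz":0,"rx":0,"ry":0,"rz":0,"gripper":1}
    - {"tx":-1.9,"ty":-3.56,"tz":0,"rx":0,"ry":0,"rz":0,"gripper":1}
    - {"tx":-1.9,"ty":-3.56,"tz":0,"rx":0,"ry":0,"rz":0,"gripper":1}
    - {"tx":-1.9,"ty":-3.56,"tz":0,"rx":0,"ry":0,"rz":0,"gripper":1}
    - {"tx":-1.9,"ty":-3.56,"tz":0,"rx":0,"ry":0,"rz":0,"gripper":1}
    - {"tx":0,"ty":0,"tz":0,"rx":0,"ry":0,"rz":0,"gripper":1}
    - {"tx":0,"ty":0,"tz":0,"rx":0,"ry":0,"rz":0,"gripper":1}

```text
clock: 3.7
eef_pos: [519.2, -172.4, 231.0]
tcp_rot: [3.141, -0.001, 3.017]
contact_force: [-0.2, 0.3, -0.2]
opening: 0.996
```

```bash
python3 go.py 520 -171 73.5 173; python3 d.py
```

```text
t 3.7 pos [ 519.2 -172.4  231. ] rpy [ 1.7998e+02 -4.0000e-02  1.7286e+02] F [-0.2  0.3 -0.2] op 0.996
rot deg (tool) [ 0.02 -0.04 -0.14] then shift cm [-0.06  0.15 15.75]
```

View pics/s1.png

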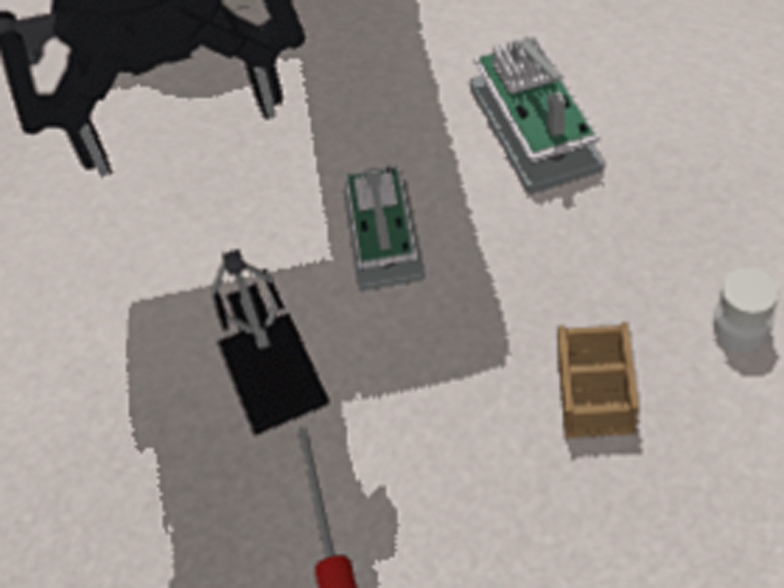

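Fingers at (95,160) and (268,95) are above and either side of the tweezers at (235,260), so I can descend.

Call:
move_arm:
  increments:
    - {"tx":-0.06,"ty":0.12,"tz":3,"rx":0,"ry":0,"rz":0,"gripper":1}
    - {"tx":0,"ty":0,"tz":4,"rx":0,"ry":0,"rz":0,"gripper":1}
    - {"tx":0,"ty":0,"tz":4,"rx":0,"ry":0,"rz":0,"gripper":1}
    - {"tx":0,"ty":0,"tz":3,"rx":0,"ry":0,"rz":0,"gripper":1}
    - {"tx":0,"ty":0,"tz":1.75,"rx":0,"ry":0,"rz":0,"gripper":1}
    - {"tx":0,"ty":0,"tz":0,"rx":0,"ry":0,"rz":0,"gripper":1}
    - {"tx":0,"ty":0,"tz":0,"rx":0,"ry":0,"rz":0,"gripper":1}

```text
clock: 4.45
eef_pos: [520.1, -169.8, 74.3]
tcp_rot: [3.141, -0.0, 3.02]
contact_force: [0.0, 0.1, 0.3]
opening: 1.0
```

```bash
python3 go.py 520 -171 73.5 173
cat > d2.py <<'E'
from h import *
im,d=r.grab_frame('scene'); cv2.imwrite('pics/s2.png',cv2.resize(im[150:310,90:300,::-1],(784,597),interpolation=cv2.INTER_CUBIC))
E
python3 d2.py
```

```text
t 4.45 pos [ 520.1 -169.8   74.3] rpy [ 1.7999e+02 -1.0000e-02  1.7303e+02] F [0.  0.1 0.3] op 1.0
rot deg (tool) [ 0.01 -0.01  0.03] then shift cm [-0.   -0.12  0.08]
```

View pics/s2.png

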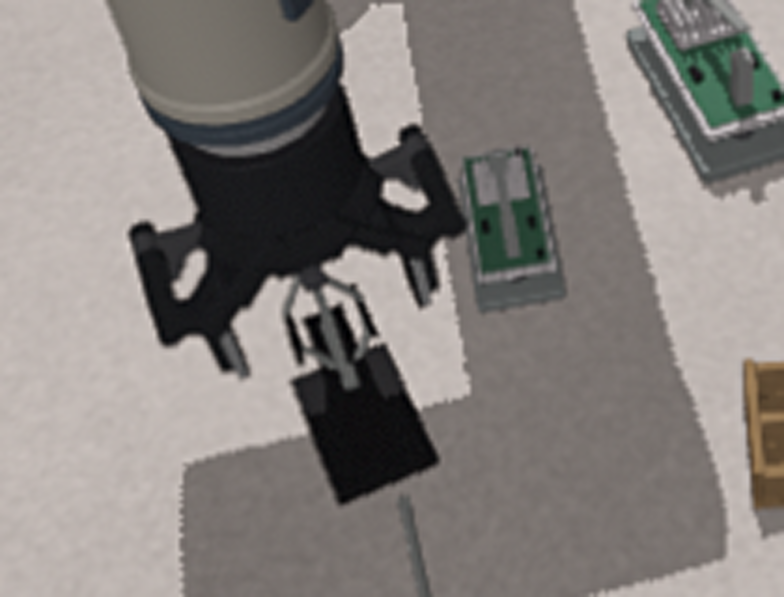

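Tool is centred between the fingers and clear of the gripper body. Squeezing now.

Call:
move_arm:
  increments:
    - {"tx":0,"ty":-0.1,"tz":0.05,"rx":0,"ry":0,"rz":0,"gripper":0}
    - {"tx":0,"ty":0,"tz":0,"rx":0,"ry":0,"rz":0,"gripper":-0.2}
    - {"tx":0,"ty":0,"tz":0,"rx":0,"ry":0,"rz":0,"gripper":-1}
    - {"tx":0,"ty":0,"tz":0,"rx":0,"ry":0,"rz":0,"gripper":-1}
    - {"tx":0,"ty":0,"tz":0,"rx":0,"ry":0,"rz":0,"gripper":-1}
    - {"tx":0,"ty":0,"tz":0,"rx":0,"ry":0,"rz":0,"gripper":-1}
    - {"tx":0,"ty":0,"tz":0,"rx":0,"ry":0,"rz":0,"gripper":-1}
    - {"tx":0,"ty":0,"tz":0,"rx":0,"ry":0,"rz":0,"gripper":-1}
  squeeze: 45

```text
clock: 5.3
eef_pos: [520.1, -171.7, 73.5]
tcp_rot: [-3.142, 0.0, 3.019]
contact_force: [-1.0, 0.2, 4.1]
opening: 0.341
```

Call:
move_arm:
  increments:
    - {"tx":0,"ty":0,"tz":-0.5,"rx":0,"ry":0,"rz":0,"gripper":-1}
    - {"tx":0,"ty":0,"tz":-1,"rx":0,"ry":0,"rz":0,"gripper":-1}
    - {"tx":0,"ty":0,"tz":-1.5,"rx":0,"ry":0,"rz":0,"gripper":-1}
    - {"tx":0,"ty":0,"tz":-2,"rx":0,"ry":0,"rz":0,"gripper":-1}
    - {"tx":0,"ty":0,"tz":-3,"rx":0,"ry":0,"rz":0,"gripper":-1}
    - {"tx":0,"ty":0,"tz":-3,"rx":0,"ry":0,"rz":0,"gripper":-1}
    - {"tx":0,"ty":0,"tz":-2,"rx":0,"ry":0,"rz":0,"gripper":-1}
    - {"tx":0,"ty":0,"tz":-1,"rx":0,"ry":0,"rz":0,"gripper":-1}
    - {"tx":0,"ty":0,"tz":0,"rx":0,"ry":0,"rz":0,"gripper":-1}
    - {"tx":0,"ty":0,"tz":0,"rx":0,"ry":0,"rz":0,"gripper":-1}

```text
clock: 6.3
eef_pos: [519.5, -171.5, 212.6]
tcp_rot: [3.141, -0.001, 3.019]
contact_force: [0.0, 0.3, -1.4]
opening: 0.341
```

```bash
python3 go.py 466 114.8 214 168.5
cat > d3.py <<'E'
from h import *
im,d=r.grab_frame('scene'); cv2.imwrite('pics/s3.png',cv2.resize(im[60:270,90:370,::-1],(784,588),interpolation=cv2.INTER_CUBIC))
E
python3 d3.py
```

```text
t 6.3 pos [ 519.5 -171.5  212.6] rpy [ 1.7999e+02 -5.0000e-02  1.7297e+02] F [ 0.   0.3 -1.4] op 0.341
rot deg (tool) [ 0.01 -0.05  4.47] then shift cm [10.95 26.99 -0.14]
```

View pics/s3.png

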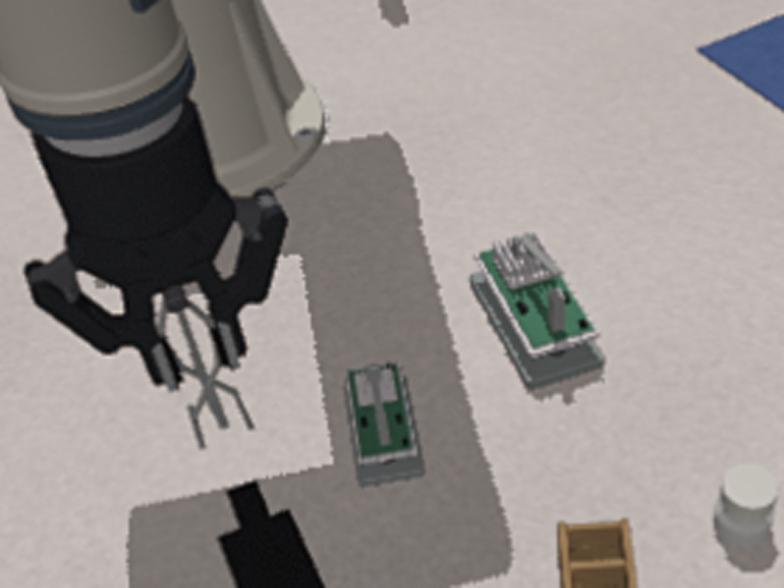

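Tweezers are out, jaws open (tips at (200,445) and (250,428)). Moving to above the post.

Call:
move_arm:
  increments:
    - {"tx":0,"ty":0,"tz":0,"rx":0,"ry":0,"rz":4.47,"gripper":-1}
    - {"tx":0.6,"ty":1.5,"tz":0,"rx":0,"ry":0,"rz":0,"gripper":-1}
    - {"tx":1.2,"ty":3,"tz":0,"rx":0,"ry":0,"rz":0,"gripper":-1}
    - {"tx":1.6,"ty":4,"tz":0,"rx":0,"ry":0,"rz":0,"gripper":-1}
    - {"tx":1.6,"ty":4,"tz":0,"rx":0,"ry":0,"rz":0,"gripper":-1}
    - {"tx":1.6,"ty":4,"tz":0,"rx":0,"ry":0,"rz":0,"gripper":-1}
    - {"tx":1.6,"ty":4,"tz":0,"rx":0,"ry":0,"rz":0,"gripper":-1}
    - {"tx":1.2,"ty":3,"tz":0,"rx":0,"ry":0,"rz":0,"gripper":-1}
    - {"tx":1.0,"ty":2.3,"tz":0,"rx":0,"ry":0,"rz":0,"gripper":-1}
    - {"tx":0.55,"ty":1.19,"tz":0,"rx":0,"ry":0,"rz":0,"gripper":-1}
    - {"tx":0,"ty":0,"tz":0,"rx":0,"ry":0,"rz":0,"gripper":-1}
    - {"tx":0,"ty":0,"tz":0,"rx":0,"ry":0,"rz":0,"gripper":-1}

```text
clock: 7.55
eef_pos: [466.2, 114.4, 212.9]
tcp_rot: [-3.141, -0.001, 2.942]
contact_force: [0.1, -0.9, -0.6]
opening: 0.337
```

```bash
python3 go.py 466 114.8 125 168.5
cat > d4.py <<'E'
from h import *
im,d=r.grab_frame('scene'); C=cloud('scene',d); C[d<=0]=0
s=r.sense(); p=s['eef_pos']; f=lambda a:np.round(a,1).tolist()
X=np.array([np.cos(np.radians(168.5)),np.sin(np.radians(168.5))]);Y=np.array([X[1],-X[0]])
P=C.reshape(-1,3); q=P[:,:2]-p[:2]; a=q@X; b=q@Y
near=(abs(a)<30)&(abs(b)<40)
for z0,z1 in [(145,152),(152,158),(158,165),(165,172),(172,180),(180,190)]:
    m=near&(P[:,2]>z0)&(P[:,2]<z1)
    if m.sum(): print('tool z',z0,z1,m.sum(),'b',f(np.sort(b[m])),'a med/min/max',f([np.median(a[m]),a[m].min(),a[m].max()]))
for z0,z1 in [(45,60),(60,77),(94,108)]:
    m=near&(P[:,2]>z0)&(P[:,2]<z1)
    if m.sum(): print('post z',z0,z1,m.sum(),'a',f(np.percentile(a[m],[2,10,50,90,98])),'b',f(np.percentile(b[m],[2,10,50,90,98])))
cv2.imwrite('pics/s4.png',cv2.resize(im[70:250,190:410,::-1],(784,641))[:600])
E
python3 d4.py
```

```text
t 7.55 pos [466.2 114.4 212.9] rpy [-1.7996e+02 -3.0000e-02  1.6857e+02] F [ 0.1 -0.9 -0.6] op 0.337
rot deg (tool) [-0.04 -0.03  0.07] then shift cm [0.03 0.04 8.79]
tool z 152 158 5 b [-15.4, 15.9, 16.1, 16.6, 19.5] a med/min/max [-2.3, -5.1, 3.2]
tool z 158 165 22 b [-15.9, -15.9, -15.4, -15.0, -14.9, -14.8, -14.8, -14.6, -14.3, -14.1, -12.8, -12.6, -12.2, -11.4, 15.3, 15.4, 15.4, 15.6, 16.0, 17.3, 18.6, 19.0] a med/min/max [-3.0, -6.6, 4.5]
tool z 165 172 17 b [-16.0, -15.3, -14.9, -14.7, -14.6, -14.3, -13.8, -13.8, -12.1, -12.0, 14.1, 14.8, 16.5, 16.7, 17.4, 18.3, 18.4] a med/min/max [-4.0, -5.8, 5.1]
tool z 172 180 21 b [-15.1, -15.0, -15.0, -14.9, -14.8, -14.6, -14.3, -13.9, -13.6, -13.3, -11.9, -11.9, -11.6, -1.6, 13.7, 14.1, 14.1, 16.2, 16.7, 16.7, 16.8] a med/min/max [-4.0, -7.2, 7.2]
tool z 180 190 55 b [-14.5, -14.5, -14.5, -14.4, -14.3, -13.8, -13.6, -13.5, -12.6, -12.5, -12.2, -11.9, -11.9, -11.4, -10.4, -10.4, -10.3, -7.4, -2.8, -2.3, -2.0, -1.9, -1.8, -1.8, -1.4, -1.3, -1.2, -1.2, -1.0, -1.0, -1.0, -0.9, -0.9, -0.8, -0.8, -0.7, -0.6, -0.5, -0.1, -0.1, 0.0, 0.3, 0.3, 1.6, 2.0, 3.6, 4.0, 13.4, 13.6, 15.1, 15.2, 15.5, 16.2, 16.4, 16.9] a med/min/max [-3.7, -24.2, 21.6]
post z 45 60 39 a [-8.5, -7.0, -4.6, 20.7, 27.2] b [-16.7, -5.3, -1.1, 19.4, 22.0]
post z 60 77 47 a [-7.4, -6.6, -3.6, 3.5, 5.6] b [-4.9, -4.6, -0.8, 4.1, 5.2]
post z 94 108 29 a [-3.2, -1.5, 6.7, 17.2, 19.6] b [-3.7, -3.4, 0.1, 3.4, 4.3]
```

View pics/s4.png

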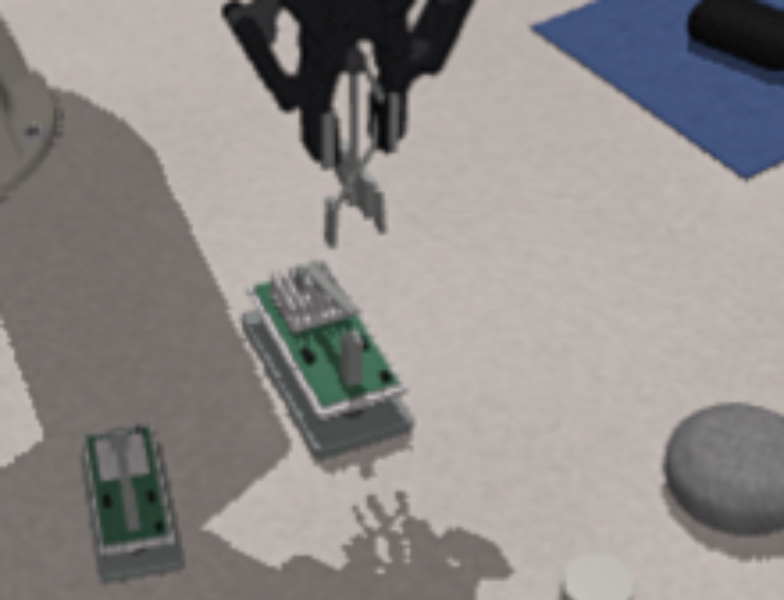

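The jaws (b ±15 outside) are centred on the post (b ±5) within 1 mm, so I'm descending.

Call:
move_arm:
  increments:
    - {"tx":0,"ty":0.03,"tz":1,"rx":0,"ry":0,"rz":0,"gripper":-1}
    - {"tx":0,"ty":0,"tz":1.5,"rx":0,"ry":0,"rz":0,"gripper":-1}
    - {"tx":0,"ty":0,"tz":1.5,"rx":0,"ry":0,"rz":0,"gripper":-1}
    - {"tx":0,"ty":0,"tz":1.5,"rx":0,"ry":0,"rz":0,"gripper":-1}
    - {"tx":0,"ty":0,"tz":1,"rx":0,"ry":0,"rz":0,"gripper":-1}
    - {"tx":0,"ty":0,"tz":0.5,"rx":0,"ry":0,"rz":0,"gripper":-1}
    - {"tx":0,"ty":0,"tz":0,"rx":0,"ry":0,"rz":0,"gripper":-1}
    - {"tx":0,"ty":0,"tz":0,"rx":0,"ry":0,"rz":0,"gripper":-1}

```text
clock: 8.4
eef_pos: [466.9, 114.9, 143.6]
tcp_rot: [3.141, 0.0, 2.941]
contact_force: [-0.8, 1.1, -0.5]
opening: 0.343
```

Call:
move_arm:
  increments:
    - {"tx":0,"ty":0,"tz":0.3,"rx":0,"ry":0,"rz":0,"gripper":-1}
    - {"tx":0,"ty":0,"tz":0.3,"rx":0,"ry":0,"rz":0,"gripper":-1}
    - {"tx":0,"ty":0,"tz":0.3,"rx":0,"ry":0,"rz":0,"gripper":-1}
    - {"tx":0,"ty":0,"tz":0.3,"rx":0,"ry":0,"rz":0,"gripper":-1}
    - {"tx":0,"ty":0,"tz":0.3,"rx":0,"ry":0,"rz":0,"gripper":-1}
    - {"tx":0,"ty":0,"tz":0.2,"rx":0,"ry":0,"rz":0,"gripper":-1}
    - {"tx":0,"ty":0,"tz":0,"rx":0,"ry":0,"rz":0,"gripper":-1}
    - {"tx":0,"ty":0,"tz":0,"rx":0,"ry":0,"rz":0,"gripper":-1}

```text
clock: 9.2
eef_pos: [466.5, 114.9, 126.3]
tcp_rot: [-3.141, -0.0, 2.941]
contact_force: [-0.6, -0.1, 0.3]
opening: 0.338
```

Call:
move_arm:
  increments:
    - {"tx":0,"ty":0,"tz":0.2,"rx":0,"ry":0,"rz":0,"gripper":-1}
    - {"tx":0,"ty":0,"tz":0.2,"rx":0,"ry":0,"rz":0,"gripper":-1}
    - {"tx":0,"ty":0,"tz":0.2,"rx":0,"ry":0,"rz":0,"gripper":-1}
    - {"tx":0,"ty":0,"tz":0.2,"rx":0,"ry":0,"rz":0,"gripper":-1}
    - {"tx":0,"ty":0,"tz":0,"rx":0,"ry":0,"rz":0,"gripper":-1}
    - {"tx":0,"ty":0,"tz":0,"rx":0,"ry":0,"rz":0,"gripper":-1}

```text
clock: 9.8
eef_pos: [466.5, 115.0, 118.2]
tcp_rot: [-3.142, -0.0, 2.941]
contact_force: [0.5, -0.9, 1.1]
opening: 0.343
```

Call:
move_arm:
  increments:
    - {"tx":0,"ty":0,"tz":0.1,"rx":0,"ry":0,"rz":0,"gripper":-1}
    - {"tx":0,"ty":0,"tz":0,"rx":0,"ry":0,"rz":0,"gripper":-1}

```text
clock: 10.0
eef_pos: [466.6, 114.9, 117.2]
tcp_rot: [-3.142, 0.0, 2.941]
contact_force: [0.5, 0.5, 0.6]
opening: 0.336
```

Call:
move_arm:
  increments:
    - {"tx":0,"ty":0,"tz":0.1,"rx":0,"ry":0,"rz":0,"gripper":-1}
    - {"tx":0,"ty":0,"tz":0,"rx":0,"ry":0,"rz":0,"gripper":-1}

```text
clock: 10.2
eef_pos: [466.6, 114.9, 116.2]
tcp_rot: [-3.142, 0.0, 2.941]
contact_force: [2.1, -0.5, 1.3]
opening: 0.341
```

Call:
move_arm:
  increments:
    - {"tx":0,"ty":0,"tz":0.07,"rx":0,"ry":0,"rz":0,"gripper":-1}
    - {"tx":0,"ty":0,"tz":0,"rx":0,"ry":0,"rz":0,"gripper":-1}

```text
clock: 10.4
eef_pos: [466.6, 115.0, 115.6]
tcp_rot: [3.142, 0.0, 2.941]
contact_force: [0.5, -1.3, 0.7]
opening: 0.337
```

Call:
move_arm:
  increments:
    - {"tx":0,"ty":0,"tz":0.05,"rx":0,"ry":0,"rz":0,"gripper":-1}
    - {"tx":0,"ty":0,"tz":0,"rx":0,"ry":0,"rz":0,"gripper":-1}

```text
clock: 10.6
eef_pos: [466.6, 115.0, 115.0]
tcp_rot: [3.142, -0.0, 2.941]
contact_force: [1.4, -1.2, 1.1]
opening: 0.34
```

Call:
move_arm:
  increments:
    - {"tx":0,"ty":0,"tz":0.04,"rx":0,"ry":0,"rz":0,"gripper":-1}
    - {"tx":0,"ty":0,"tz":0,"rx":0,"ry":0,"rz":0,"gripper":-1}

```text
clock: 10.8
eef_pos: [466.6, 114.9, 114.7]
tcp_rot: [3.142, 0.0, 2.941]
contact_force: [0.4, -0.5, 1.2]
opening: 0.334
```

Call:
move_arm:
  increments:
    - {"tx":0,"ty":0,"tz":0.05,"rx":0,"ry":0,"rz":0,"gripper":-1}
    - {"tx":0,"ty":0,"tz":0,"rx":0,"ry":0,"rz":0,"gripper":-1}

```text
clock: 11.0
eef_pos: [466.6, 115.0, 114.2]
tcp_rot: [3.142, 0.0, 2.941]
contact_force: [1.2, 0.3, 1.4]
opening: 0.341
```

Call:
move_arm:
  increments:
    - {"tx":0,"ty":0,"tz":0.05,"rx":0,"ry":0,"rz":0,"gripper":-1}
    - {"tx":0,"ty":0,"tz":0,"rx":0,"ry":0,"rz":0,"gripper":-1}

```text
clock: 11.2
eef_pos: [466.6, 114.9, 113.7]
tcp_rot: [-3.142, 0.0, 2.941]
contact_force: [1.0, -0.1, 0.8]
opening: 0.337
```

Call:
move_arm:
  increments:
    - {"tx":0,"ty":0,"tz":0.05,"rx":0,"ry":0,"rz":0,"gripper":-1}
    - {"tx":0,"ty":0,"tz":0,"rx":0,"ry":0,"rz":0,"gripper":-1}

```text
clock: 11.4
eef_pos: [466.6, 115.0, 113.2]
tcp_rot: [3.142, 0.0, 2.941]
contact_force: [0.9, 1.5, 1.3]
opening: 0.341
```

Call:
move_arm:
  increments:
    - {"tx":0,"ty":0,"tz":0.05,"rx":0,"ry":0,"rz":0,"gripper":-1}
    - {"tx":0,"ty":0,"tz":0,"rx":0,"ry":0,"rz":0,"gripper":-1}

```text
clock: 11.6
eef_pos: [466.6, 115.0, 112.7]
tcp_rot: [3.142, 0.0, 2.941]
contact_force: [1.5, -2.0, 1.3]
opening: 0.338
```

Call:
move_arm:
  increments:
    - {"tx":0,"ty":0,"tz":0.05,"rx":0,"ry":0,"rz":0,"gripper":-1}
    - {"tx":0,"ty":0,"tz":0,"rx":0,"ry":0,"rz":0,"gripper":-1}

```text
clock: 11.8
eef_pos: [466.6, 114.9, 112.1]
tcp_rot: [-3.142, 0.0, 2.941]
contact_force: [0.8, 0.4, 1.7]
opening: 0.338
```

Call:
move_arm:
  increments:
    - {"tx":0,"ty":0,"tz":0.05,"rx":0,"ry":0,"rz":0,"gripper":-1}
    - {"tx":0,"ty":0,"tz":0,"rx":0,"ry":0,"rz":0,"gripper":-1}

```text
clock: 12.0
eef_pos: [466.7, 115.0, 111.8]
tcp_rot: [3.142, 0.0, 2.941]
contact_force: [0.6, -1.1, 3.9]
opening: 0.337
```

```bash
cat > d5.py <<'E'
from h import *
for c in ['scene','top']:
    im,d=r.grab_frame(c); C=cloud(c,d)[d>0]; X=np.array([.98,-.199]);Y=np.array([.199,.98])
    q=C[:,:2]-[466,114.8]; a=q@X;b=q@Y
    for lo,hi in [(-60,-50),(-50,-40),(-40,-30),(-30,-20),(-20,-12),(-4,9)]:
        m=(a>lo)&(a<hi)&(abs(b)<4)&(C[:,2]>60)&(C[:,2]<110); print(c,(lo,hi),m.sum(),np.round(np.percentile(C[m,2],[10,50,90]),1) if m.sum() else '')
    if c=='scene': cv2.imwrite('pics/s5.png',cv2.resize(im[90:230,220:400,::-1],(770,599),interpolation=cv2.INTER_CUBIC))
E
python3 d5.py
```

```text
scene (-60, -50) 0 
scene (-50, -40) 1 [61.4 61.4 61.4]
scene (-40, -30) 0 
scene (-30, -20) 3 [78.6 79.7 79.8]
scene (-20, -12) 15 [ 77.3  85.2 108.4]
scene (-4, 9) 48 [ 64.9  79.9 107.3]
top (-60, -50) 24 [76.  78.  79.3]
top (-50, -40) 22 [76.  78.3 79.7]
top (-40, -30) 19 [76.9 78.1 79.3]
top (-30, -20) 1 [78.1 78.1 78.1]
top (-20, -12) 0 
top (-4, 9) 0
```

View pics/s5.png

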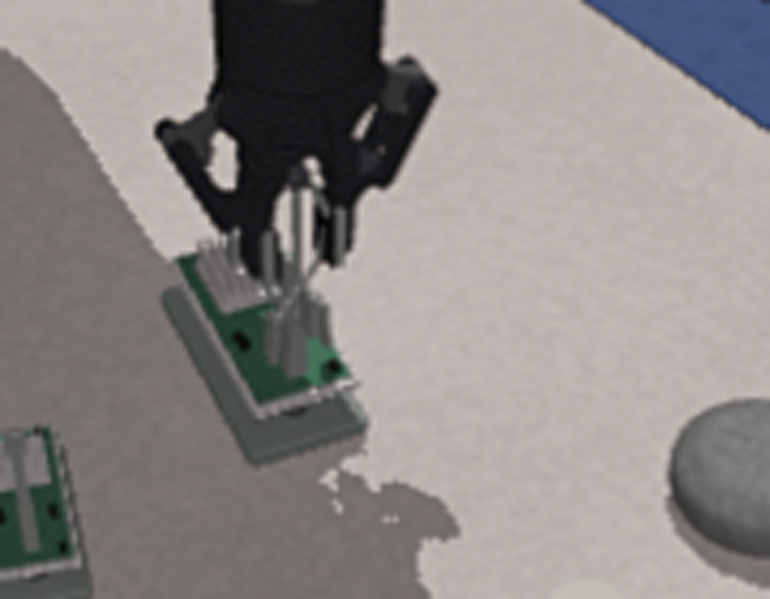

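Arm is flat at z≈78 over its length, the jaws straddle the post and the force is starting to jump. A little more to confirm a firm stop.

Call:
move_arm:
  increments:
    - {"tx":0,"ty":0,"tz":0.03,"rx":0,"ry":0,"rz":0,"gripper":-1}
    - {"tx":0,"ty":0,"tz":0,"rx":0,"ry":0,"rz":0,"gripper":-1}

```text
clock: 12.3
eef_pos: [466.7, 115.0, 111.6]
tcp_rot: [3.141, 0.0, 2.941]
contact_force: [1.2, -0.2, 4.7]
opening: 0.341
```

Call:
move_arm:
  increments:
    - {"tx":0,"ty":0,"tz":0.04,"rx":0,"ry":0,"rz":0,"gripper":-1}
    - {"tx":0,"ty":0,"tz":0,"rx":0,"ry":0,"rz":0,"gripper":-1}

```text
clock: 12.5
eef_pos: [466.8, 115.0, 111.3]
tcp_rot: [3.141, 0.0, 2.941]
contact_force: [-0.1, -0.2, 7.0]
opening: 0.338
```

Firm stop confirmed: force rises steeply to about 7–8 N. Releasing gradually, keeping the press on.

Call:
move_arm:
  increments:
    - {"tx":0,"ty":0,"tz":0.02,"rx":0,"ry":0,"rz":0,"gripper":-0.28}
    - {"tx":0,"ty":0,"tz":0,"rx":0,"ry":0,"rz":0,"gripper":-0.24}
    - {"tx":0,"ty":0,"tz":0.02,"rx":0,"ry":0,"rz":0,"gripper":-0.2}
    - {"tx":0,"ty":0,"tz":0,"rx":0,"ry":0,"rz":0,"gripper":-0.2}

```text
clock: 12.9
eef_pos: [466.9, 115.2, 111.1]
tcp_rot: [3.141, 0.001, 2.941]
contact_force: [0.3, 0.8, 8.5]
opening: 0.402
```

Call:
move_arm:
  increments:
    - {"tx":0,"ty":0,"tz":0,"rx":0,"ry":0,"rz":0,"gripper":-0.17}
    - {"tx":0,"ty":0,"tz":0,"rx":0,"ry":0,"rz":0,"gripper":-0.14}
    - {"tx":0,"ty":0,"tz":0,"rx":0,"ry":0,"rz":0,"gripper":-0.11}
    - {"tx":0,"ty":0,"tz":0,"rx":0,"ry":0,"rz":0,"gripper":-0.08}
    - {"tx":0,"ty":0,"tz":0,"rx":0,"ry":0,"rz":0,"gripper":-0.05}
    - {"tx":0,"ty":0,"tz":0,"rx":0,"ry":0,"rz":0,"gripper":0}
    - {"tx":0,"ty":0,"tz":0,"rx":0,"ry":0,"rz":0,"gripper":0}

```text
clock: 13.6
eef_pos: [466.4, 115.0, 110.4]
tcp_rot: [-3.141, -0.0, 2.941]
contact_force: [-0.3, -0.9, -0.1]
opening: 0.501
```

Call:
move_arm:
  increments:
    - {"tx":0,"ty":0,"tz":0,"rx":0,"ry":0,"rz":0,"gripper":0.6}
    - {"tx":0,"ty":0,"tz":0,"rx":0,"ry":0,"rz":0,"gripper":0.6}
    - {"tx":0,"ty":0,"tz":0,"rx":0,"ry":0,"rz":0,"gripper":0.6}
    - {"tx":0,"ty":0,"tz":-0.5,"rx":0,"ry":0,"rz":0,"gripper":0.6}
    - {"tx":0,"ty":0,"tz":-1.5,"rx":0,"ry":0,"rz":0,"gripper":0.6}
    - {"tx":0,"ty":0,"tz":-3,"rx":0,"ry":0,"rz":0,"gripper":0.6}
    - {"tx":0,"ty":0,"tz":-4,"rx":0,"ry":0,"rz":0,"gripper":0.6}
    - {"tx":0,"ty":0,"tz":-4,"rx":0,"ry":0,"rz":0,"gripper":0.6}
    - {"tx":0,"ty":0,"tz":-3,"rx":0,"ry":0,"rz":0,"gripper":0.6}
    - {"tx":0,"ty":0,"tz":0,"rx":0,"ry":0,"rz":0,"gripper":0.6}
    - {"tx":0,"ty":0,"tz":0,"rx":0,"ry":0,"rz":0,"gripper":0.6}

```text
clock: 14.7
eef_pos: [466.7, 115.0, 271.2]
tcp_rot: [3.141, 0.002, 2.941]
contact_force: [-0.3, -0.4, -1.0]
opening: 0.802
```

```bash
sed -i 's/s5.png/s6.png/' d5.py
cat >> d5.py <<'E'
    m=(abs(a)<30)&(abs(b)<30)&(C[:,2]>150)&(C[:,2]<185); print('tooltop',m.sum(),np.round([np.median(a[m]),np.median(b[m]),np.median(C[m,2]),C[m,2].max()],1) if m.sum() else '')
print(r.sense()['contact_force'],r.sense()['eef_pos'],r.sense()['clock'])
E
python3 d5.py
```

```text
scene (-60, -50) 14 [62.2 77.  79. ]
scene (-50, -40) 4 [76.7 77.6 78.8]
scene (-40, -30) 3 [78.5 79.  79.2]
scene (-30, -20) 10 [ 77.7  78.8 106.7]
scene (-20, -12) 19 [ 78.  102.3 108.1]
scene (-4, 9) 51 [ 65.5  87.8 106.9]
tooltop 95 [  2.7  -1.6 167.7 178.1]
top (-60, -50) 0 
top (-50, -40) 0 
top (-40, -30) 0 
top (-30, -20) 0 
top (-20, -12) 0 
top (-4, 9) 0 
tooltop 0 
[ 0.36786064 -0.65476614  0.03918414] [465.77581157 114.75112125 269.56691434] 14.8
```

View pics/s6.png

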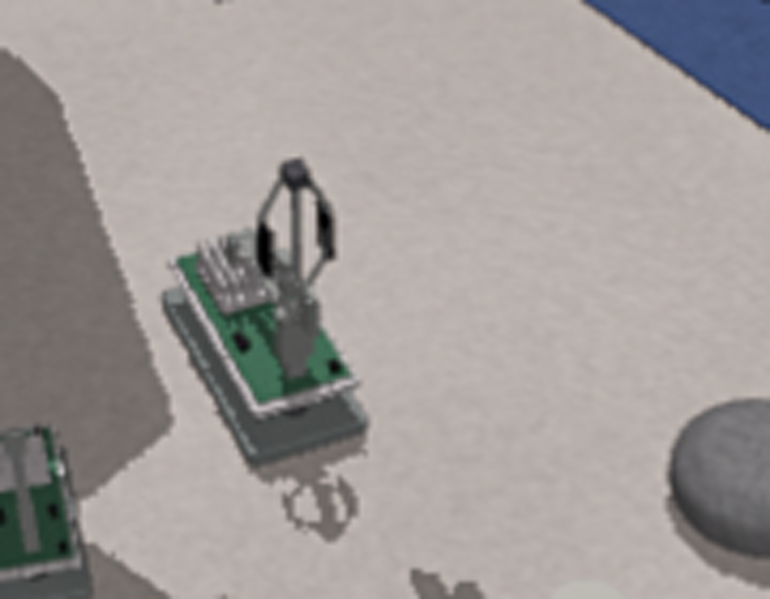

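The tweezers stand upright gripping the post, the arm is flat (z≈78), and the hand is well clear. Handing in.

```bash
python3 -c "
from rig import r
print(r.sign_off())"
```

```text
the job is handed in; nothing more can be done
None
```

The job is done and handed in at about 15 s on the clock. I squeezed the tweezers open, lifted them out of the stand, and straddled the post of the larger holder with their open jaws. I pressed the spring arm down until it stopped firmly, then let the tweezers close and took the hand away.

**Pressing force:** it rose steeply at the stop to about 7–8 N. The highest reading was 8.5 N, or roughly 9 N allowing for the tweezers' weight. These are readings at the end of each move, not a continuous record, but all were well under 15 N.

**Last checks:**
- **Tweezers:** the last picture shows them upright on the post with their jaws shut.
- **Spring arm:** the scene camera measured it flat, its upper side at z ≈ 78 mm, where it was when pressed down.
- **Tool height:** the top of the tweezers is at about 178 mm, against the expected 176 mm.
- **Hand:** it is about 85 mm or more above the tweezers and the contact force is near zero.
- **Not checked:** the top camera's view of the post was blocked by the hand, so the final arm check comes from the scene camera only. I did not re-measure the things lying around; no move was planned near them and no unexpected contact force showed.

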